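# Index a loudspeaker on the test stand and close the contact

## Task

A car loudspeaker lies in the ring of the test stand with its notch facing the wrong way. Push it round by the ears on its edge, without lifting it out of the ring, until the yellow V-notch in its rim faces the contact roller; then push the red plate so that the roller slides fully home into the notch, and press on the plate for about half a second with about 12 N, watching the force: never with more than 15 N, for the flange bends. Never push the loudspeaker itself with more than 18 N; let go of everything at the end and leave the other things on the counter alone.

Things in the scene. Friction and masses are not known exactly. Their poses are not given: they have to be found in the camera images.
- stand: Fixed test stand, placed and turned anew each time: plywood base 190 mm in x, from -95 to +175 mm in y, 12 mm thick. Origin on the counter under the seat ring's nominal centre; +y points from the ring to the sliding contact shoe (yellow mark). Grey rail block under the shoe: 34 mm wide, y 106 to 168, 58 mm high. Small black terminal block beside it: x 52 to 88, y 114 to 136, 48 mm high.
- speaker: Loose round loudspeaker, face up in the ring: steel flange 132 mm across, 5 mm thick, underside 70 mm above the counter; cone and silver cap rise 14 mm above that. Origin: centre of the flange's underside; +x points through the notch. Four flat ears, 18 mm wide, 5 mm thick, reach out to 88 mm from the centre at 45, 135, 225, 315 degrees from the notch. Free space below the ears down to the base.
- hub (a point): Centre of the loudspeaker, half-way up its flange. About 0.6 kg, it rests on the aluminium seat ring (outer diameter 116, bore 99, top 70 mm above the counter), which is fixed up to 4 mm off the stand's origin, and sits loosely, with 4 mm play all round in the bore. It turns on the ring when an ear is pushed sideways with some 1 to 6 N, and stays where it is left.
- notch (a point): Where the roller's axis lies when the roller sits fully in the notch: 63.5 mm from the loudspeaker's centre, half-way up the flange. The notch is a 90 degree V with yellow-painted walls, 22 mm wide at the rim, 11 mm deep. If the roller enters within about 7 mm of its middle, the V leads it in, and the loudspeaker turns and shifts with it.
- roller (a point): Centre of the upright, freely turning copper contact roller, 12 mm in diameter, 10 mm high, at the front of the sliding shoe, at the height of the flange. With the shoe back it stands 108 mm from the stand's origin along the stand's +y, clear of the turning ears.
- push_face (a point): Middle of the outer face (away from the loudspeaker) of the upright red push plate at the shoe's rear: the plate is 44 mm wide, 8 mm thick, its edge from 65 to 101 mm above the counter; this point is 84 mm high. Pushed along the stand's -y to move the roller to the loudspeaker; it stays where it is left.
- shoe (a joint): Travel of the shoe in m: 0 back (start), growing along the stand's -y to the loudspeaker, stop at 0.060. It drags with about 2 N. The roller enters the notch and pushes the loudspeaker against the far wall of the ring; it is home when the resistance then rises steeply, somewhere between 0.043 and 0.054.
- radio: Car radio without a mount, steel box 160 x 186 x 56 mm with a black front, bystander; origin under its centre.
- driver: Screwdriver 190 mm long lying on the counter, bystander; origin under it.
- tub: Small orange open tub of screws, 90 x 70 x 30 mm, bystander; origin under its centre.
- jar: White jar with a blue cap, 52 mm in diameter, 70 mm high, bystander; origin under its centre.

How it is judged:
By the outcome, as a careful person would: the job done as asked, in the order asked, and still so for the second after the job is handed in, with the robot touching nothing.
It also fails if it takes over 72 s, if anything falls off the work surface, if the arm or the gripper's body presses on something with over 40 N, if the wrist force passes 120 N, or if a joint passes its speed limit or range.

## Robot

A 6-joint arm with a two-finger parallel gripper is mounted at the origin on the work surface. World frame = base frame: x ahead of the robot, y to its left, z up, the work surface at z = 0. Lengths are in m, angles in rad, forces in N, time in s.
With the tool pointing down it reaches from about 0.425 to 0.95 m from the base axis. Payload 3.5 kg.
Tool frame: the origin (TCP) lies on the mounting face of the last link; the fingertips stand 173 mm ahead of it and the grasp point (between the pads) lies 155 mm ahead of it; z points along the fingers, x is the direction in which the jaws open and shut, and the axes are right-handed (so a half turn about z gives the same grasp; the last joint's range is limited). The gripper opens to 85 mm and grips with 20 to 120 N. Pads are 22 mm wide; open, the fingers measure 114 mm over their backs; the gripper's body (76 mm by 85 mm) begins 54 mm behind the grasp point. The pads swing forward as they close: fully open they stand 13 mm farther back than shut.
Start: joints at [-1.282, 0.286, 1.577, -0, 1.279, -0.15], TCP at [0.287, -0.611, 0.405] pointing down, gripper open.
Joint ranges: [-2.77, 2.77], [-0.9, 2.22], [0.21, 2.48], [-1.53, 4.67], [0.24, 2.81], [-2.84, 2.84]. Speed limits (rad/s): [2.79, 2.79, 3.14, 3.14, 3.14, 3.14].

## Interface

Orientations are given as a unit quaternion [x, y, z, w].
In Python, from plant import get_state, read_camera, sign_off gives the robot as it stands.
- The arm moves only by the shell command python3 -m jog 'ROWS' [FORCE]. ROWS is JSON, a list of rows, each an object of numbers: "grip": the closure, from 0 (fully open) to 1 (shut); "x", "y", "z": the shift along the tool's x, y, z in mm; "rx", "ry", "rz": the turn, a rotation vector about the tool's x, y, z in degrees. A call has 1 to 8 rows; each row shifts and turns the commanded pose from where the row before left it, along the tool's axes as they then stand; what a row does not reach is not made up. A row lasts 1/12 s, in which the tool goes at most 41.7 mm and 7.16 degrees, less where a joint would pass 70% of its speed; a pose out of reach is approached as far as the arm can. A call with a gripper value outside its range is refused whole. The fingers move at their own pace and stop on an object; FORCE is the grip in N (left out, the last holds). Time passes only in rows, so rows that do not move let the fingers close. It gives the time, the measured TCP pose, the force and the opening at its end, in the units of the state.
- get_state(): the state, without advancing time (a new reading comes with each control period).
- read_camera(name): name is "scene" or "top" or "wrist"; returns a dict with "frame" (480x640x3 uint8, red, green, blue), "intrinsics" (3x3 intrinsics, pixels), "R" (3x3) and "t" (3): a world point X has camera coordinates R X + t. Camera axes: x right, y down, z forward; pixel columns grow to the right and rows downward; lengths in m; the calibration is good to about 2 mm. A picture is of the moment at which its call begins. There is no depth.
- sign_off(): hands the job in, once; it reports no verdict.
The state is a dict: "time": time; "qpos": joint angles; "dq": joint speeds; "joint_efforts": joint torques, N m; "eef_pos": TCP position; "tcp_rot": TCP orientation; "contact_force": force on the tool from outside, world axes, zero at the start; "wrist_torque": the same for the moment, N m; "opening": opening from 0.0 (shut) to 1.0 (fully open).
Only numpy, scipy, OpenCV 4.12 (cv2) and the standard library are available. Lean on these libraries where they do the work, as an engineer would, in place of code of your own. Each camera call takes 0.05 s, during which the arm holds its last target.

## Working session

There is one attempt and no reset: what is moved stays moved. The work goes in short steps, Python scripts to look and compute and a shell command to move; the robot and the scene stay as the last step left them, time stands still between calls to the robot, and variables do not carry over. Pictures are saved under pics/ and viewed, and the job is handed in when it is done.

```bash
ls; mkdir -p pics; cat > h.py <<'E'
import numpy as np, cv2, json
from plant import get_state, read_camera, sign_off
def snap(name,fn=None):
    c=read_camera(name); 
    if fn: cv2.imwrite('pics/'+fn,cv2.cvtColor(c['frame'],cv2.COLOR_RGB2BGR))
    return c
def cast(c,u,v,z):
    K=np.array(c['intrinsics']);R=np.array(c['R']);t=np.array(c['t'])
    o=-R.T@t; d=R.T@np.linalg.inv(K)@np.array([u,v,1.])
    return o+d*(z-o[2])/d[2]
def proj(c,X):
    p=np.array(c['intrinsics'])@(np.array(c['R'])@np.array(X)+np.array(c['t'])); return p[:2]/p[2]
E
python3 - <<'E'
from h import *
import pickle
s=get_state(); print({k:np.round(v,3).tolist() for k,v in s.items()})
for n in ['scene','top','wrist']:
    c=snap(n,n+'0.png'); pickle.dump(c,open(n+'0.pkl','wb')); print(n,-np.array(c['R']).T@c['t'], c['intrinsics'][0][0])
E
```

```text
pics
{'time': 0.0, 'qpos': [-1.282, 0.287, 1.578, -0.0, 1.279, -0.15], 'dq': [0.0, 0.001, -0.001, 0.001, -0.002, 0.002], 'joint_efforts': [-0.002, -40.598, -29.263, -0.0, 0.006, 0.0], 'eef_pos': [0.287, -0.611, 0.403], 'tcp_rot': [0.844, -0.536, -0.001, -0.001], 'contact_force': [-0.213, 0.082, -0.634], 'wrist_torque': [-0.033, 0.044, -0.001], 'opening': 1.003}
scene [1.23681483 0.62952628 0.80401763] 473.8371681794242
top [ 0.4324562  -0.00997871  1.49699883] 553.0160216620154
wrist [ 0.35786352 -0.57777796  0.37188048] 374.1925550079649
```

View pics/scene0.png

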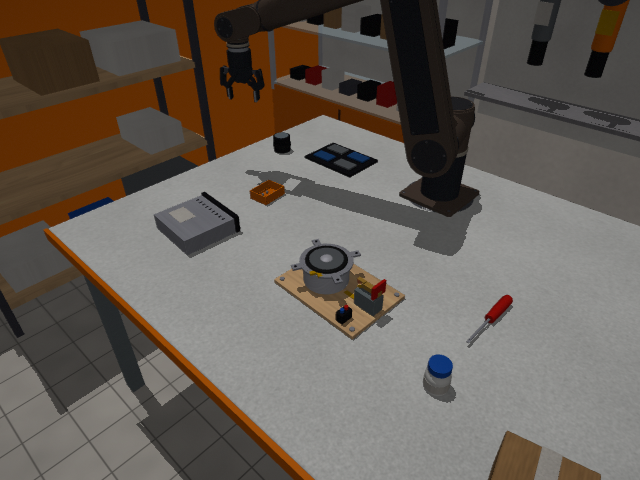

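View pics/top0.png

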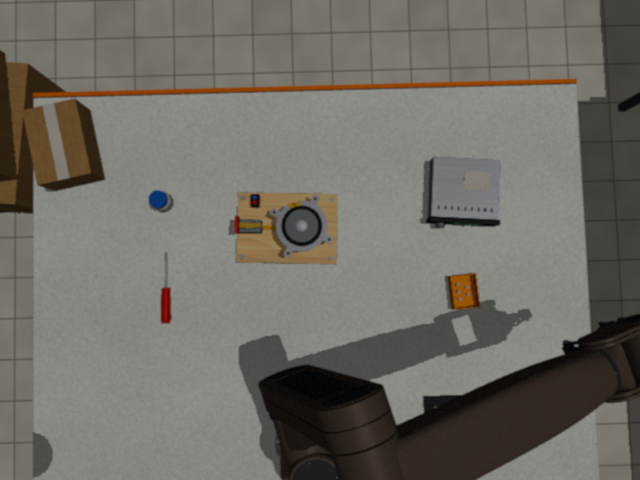

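View pics/wrist0.png

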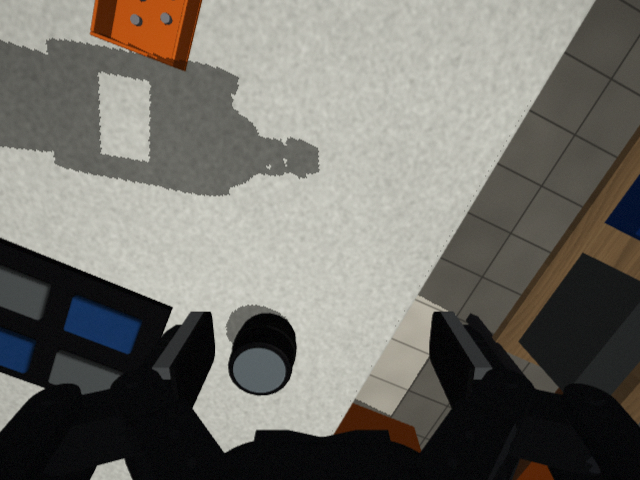

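Scene: the stand is centred near (330,280) in the scene view and (287,228) in the top view; the shoe and red plate are left of the speaker in top view (world +y). I'll enlarge both.

```bash
python3 - <<'E'
from h import *
import pickle
c=pickle.load(open('top0.pkl','rb'));f=c['frame'][180:275,225:350]
cv2.imwrite('pics/topz.png',cv2.cvtColor(cv2.resize(f,None,fx=6,fy=6,interpolation=cv2.INTER_CUBIC),cv2.COLOR_RGB2BGR))
c2=pickle.load(open('scene0.pkl','rb'));f=c2['frame'][230:340,265:415]
cv2.imwrite('pics/scenez.png',cv2.cvtColor(cv2.resize(f,None,fx=5,fy=5,interpolation=cv2.INTER_CUBIC),cv2.COLOR_RGB2BGR))
print(cast(c,302,225,.075),cast(c,237,192,.012),cast(c,337,194,.012),cast(c,336,264,.012),cast(c,237,263,.012))
E
```

```text
[0.57010071 0.01891421 0.075     ] [0.67078596 0.19327984 0.012     ] [ 0.65765579 -0.07679602  0.012     ] [ 0.46846279 -0.06812593  0.012     ] [0.47895943 0.19723312 0.012     ]
```

View pics/topz.png

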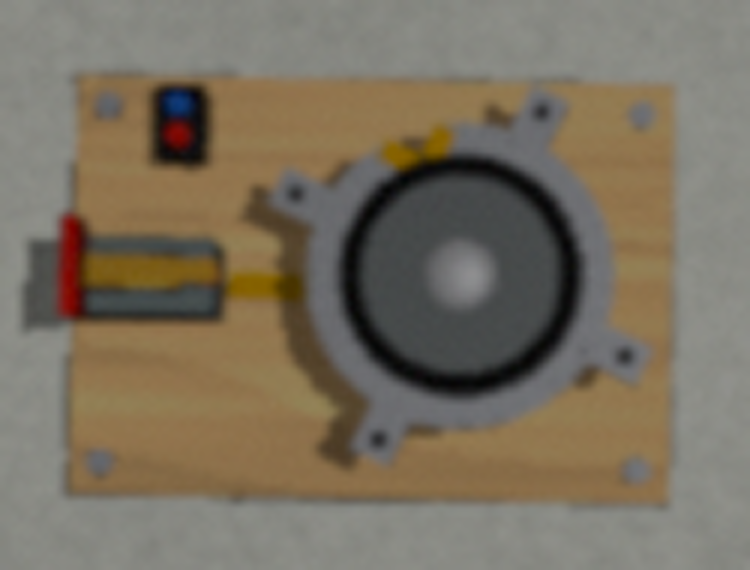

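View pics/scenez.png

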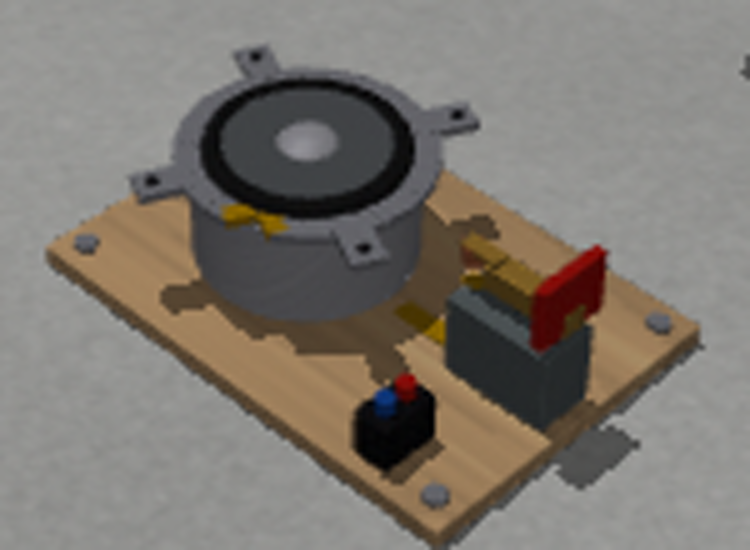

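```bash
R='x'; python3 -m jog '[{"x":-15,"y":-17,"grip":1},{"x":-27,"y":-29,"grip":1},{"x":-27,"y":-29},{"x":-27,"y":-29},{"x":-27,"y":-30},{"x":-27,"y":-30},{"x":-27,"y":-30},{"x":-27,"y":-30}]' 30; python3 -m jog '[{"x":-27,"y":-30},{"x":-27,"y":-30},{"x":-27,"y":-30},{"x":-27,"y":-30},{"x":-27,"y":-30},{"x":-27,"y":-30},{"x":-27,"y":-30},{"x":-27,"y":-30}]'; python3 -m jog '[{"x":-27,"y":-30},{"rz":-6.3},{"rz":-6.3},{"rz":-6.3},{"rz":-6.3},{"rz":-6.3},{"rz":-6.3},{"z":0}]'
python3 - <<'E'
from h import *
import pickle
for n in ['wrist','top']:
    c=snap(n,n+'1.png'); pickle.dump(c,open(n+'1.pkl','wb'))
s=get_state(); print(s['time'],s['eef_pos'],s['tcp_rot'],s['contact_force'])
E
```

```text
0.25 [ 0.28675744 -0.61092319  0.40404645] [ 8.44045476e-01 -5.36271305e-01 -4.21188916e-04 -3.80174477e-04] [-0.9554178   0.23124655  0.05948674]$[0]: bad value
$[0]: bad value
$[0]: bad value
```

View pics/wrist1.png

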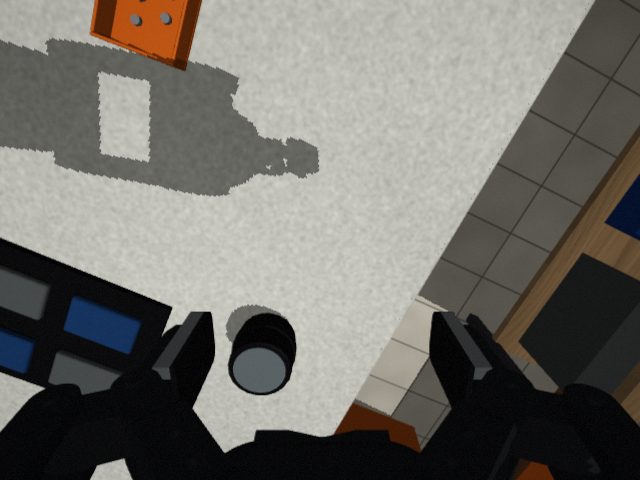

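Rows were refused with "bad value"; probably every key is needed in each row.

```bash
python3 -m jog --help 2>&1 | head -20; python3 -m jog '[{"grip":1,"x":-10,"y":-11,"z":0,"rx":0,"ry":0,"rz":0}]' 30
```

```text
invalid input: not JSON, or not a number
time: 0.33
eef_pos: [0.2915, -0.5985, 0.4043]
tcp_rot: [0.844, -0.537, -0.0, 0.0]
contact_force: [-0.0, 0.4, 0.2]
opening: 0.884
```

```bash
python3 -m jog '[{"grip":1,"x":-27,"y":-30,"z":0,"rx":0,"ry":0,"rz":0},{"grip":1,"x":-27,"y":-30,"z":0,"rx":0,"ry":0,"rz":0},{"grip":1,"x":-27,"y":-30,"z":0,"rx":0,"ry":0,"rz":0},{"grip":1,"x":-27,"y":-30,"z":0,"rx":0,"ry":0,"rz":0},{"grip":1,"x":-27,"y":-30,"z":0,"rx":0,"ry":0,"rz":0},{"grip":1,"x":-27,"y":-30,"z":0,"rx":0,"ry":0,"rz":0},{"grip":1,"x":-27,"y":-30,"z":0,"rx":0,"ry":0,"rz":0},{"grip":1,"x":-27,"y":-30,"z":0,"rx":0,"ry":0,"rz":0}]'
python3 -m jog '[{"grip":1,"x":-27,"y":-30,"z":0,"rx":0,"ry":0,"rz":0},{"grip":1,"x":-27,"y":-30,"z":0,"rx":0,"ry":0,"rz":0},{"grip":1,"x":-27,"y":-30,"z":0,"rx":0,"ry":0,"rz":0},{"grip":1,"x":-27,"y":-30,"z":0,"rx":0,"ry":0,"rz":0},{"grip":1,"x":-27,"y":-30,"z":0,"rx":0,"ry":0,"rz":0},{"grip":1,"x":-27,"y":-30,"z":0,"rx":0,"ry":0,"rz":0},{"grip":1,"x":-27,"y":-30,"z":0,"rx":0,"ry":0,"rz":0},{"grip":1,"x":-10,"y":-10,"z":0,"rx":0,"ry":0,"rz":0}]'
python3 -m jog '[{"grip":1,"x":0,"y":0,"z":0,"rx":0,"ry":0,"rz":-6.3},{"grip":1,"x":0,"y":0,"z":0,"rx":0,"ry":0,"rz":-6.3},{"grip":1,"x":0,"y":0,"z":0,"rx":0,"ry":0,"rz":-6.3},{"grip":1,"x":0,"y":0,"z":0,"rx":0,"ry":0,"rz":-6.3},{"grip":1,"x":0,"y":0,"z":0,"rx":0,"ry":0,"rz":-6.3},{"grip":1,"x":0,"y":0,"z":0,"rx":0,"ry":0,"rz":-6.3},{"grip":1,"x":0,"y":0,"z":0,"rx":0,"ry":0,"rz":0}]'
python3 - <<'E'
from h import *
import pickle
for n in ['wrist']:
    c=snap(n,n+'2.png'); pickle.dump(c,open(n+'2.pkl','wb'))
s=get_state(); print(s['time'],s['eef_pos'],s['tcp_rot'],s['contact_force'])
E
```

```text
time: 1.0
eef_pos: [0.4182, -0.2979, 0.4048]
tcp_rot: [0.844, -0.536, 0.0, -0.0]
contact_force: [0.7, 0.5, -0.4]
opening: -0.001
time: 1.67
eef_pos: [0.5334, -0.0222, 0.4049]
tcp_rot: [0.845, -0.535, -0.0, -0.001]
contact_force: [-0.3, 0.4, 0.5]
opening: 0.001
time: 2.25
eef_pos: [0.5325, -0.0261, 0.4047]
tcp_rot: [0.972, -0.233, -0.0, 0.0]
contact_force: [-0.1, -0.5, 0.5]
opening: -0.001
2.3 [ 0.53254506 -0.02615571  0.40467001] [ 9.71994775e-01 -2.35002460e-01 -4.30809100e-05 -1.49262037e-05] [0.11495448 0.02457926 0.35964972]
```

View pics/wrist2.png

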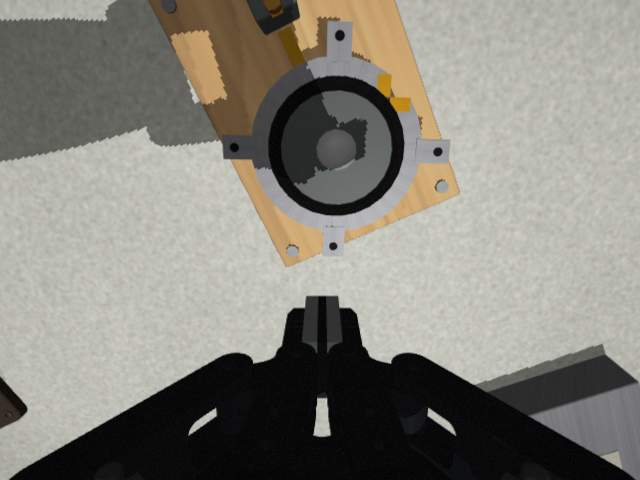

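The wrist view shows the ear holes at (340,35), (438,152), (333,246), (234,147), the notch at (395,95), and the closed fingertips at (322,300).

```bash
python3 - <<'E'
from h import *
import pickle
c=pickle.load(open('wrist2.pkl','rb'));t=pickle.load(open('top0.pkl','rb'));s=pickle.load(open('scene0.pkl','rb'))
z=.075
P=np.array([cast(c,*p,z)[:2] for p in [(340,35),(438,152),(333,246),(234,147)]])
m=P.mean(0);d=P-m
print('wrist centre',m,'r',np.linalg.norm(d,axis=1),'ang',np.degrees(np.arctan2(d[:,1],d[:,0])))
n=cast(c,395,95,z)[:2]-m;print('notch',np.linalg.norm(n),np.degrees(np.arctan2(n[1],n[0])))
zt=lambda u,v:(225+u/6-.4,180+v/6-.4)
zs=lambda u,v:(265+u/5-.4,230+v/5-.4)
for nm,cam,f,pts in [('top',t,zt,[(295,193),(540,111),(625,356),(377,440)]),('scene',s,zs,[(364,248),(151,181),(256,57),(459,115)])]:
    Q=np.array([cast(cam,*f(*p),z)[:2] for p in pts]);q=Q.mean(0);e=Q-q
    print(nm,q,np.linalg.norm(e,axis=1),np.degrees(np.arctan2(e[:,1],e[:,0])))
# plate screws
for nm,cam,f,pts in [('top',t,zt,[(108,105),(641,115),(635,470),(100,463)]),('scene',s,zs,[(435,495),(87,243),(658,323)])]:
    print(nm,[np.round(cast(cam,*f(*p),.014)[:2],4).tolist() for p in pts])
print('w screws',[np.round(cast(c,*p,.014)[:2],4).tolist() for p in [(169,5),(292,250),(442,186)]])
# base corners top
print('corners',[np.round(cast(t,*zt(*p),.012)[:2],4).tolist() for p in [(78,75),(674,86),(668,505),(68,493)]])
print('wcor',[np.round(cast(c,*p,.012)[:2],4).tolist() for p in [(287,267),(459,194)]])
# plate red
print('plate top', [np.round(cast(t,*zt(*p),.101)[:2],4).tolist() for p in [(70,215),(70,317)]])
print('plate scene',[np.round(cast(s,*zs(*p),.101)[:2],4).tolist() for p in [(535,292),(602,248)]])
print('tcp tip proj',proj(c,[.5325,-.0262,.4047-.173]))
E
```

```text
wrist centre [0.56857423 0.01951816] r [0.07909492 0.07913057 0.07899122 0.07911516] ang [  61.76259472  -28.38198894 -118.24844449  151.69308343]
notch 0.058435415437969304 15.356818274120805
top [0.56917577 0.02113838] [0.0790994  0.07896828 0.07939796 0.07938522] [  61.82546304  -27.75019204 -117.8724737   152.03288891]
scene [0.56824678 0.01910634] [0.07882745 0.07968694 0.0788029  0.07994983] [  61.97644534  -28.48210488 -117.83226333  151.53730939]
top [[0.6562, 0.1782], [0.6448, -0.0613], [0.4851, -0.0536], [0.4953, 0.1852]]
scene [[0.656, 0.1771], [0.6445, -0.0619], [0.497, 0.1844]]
w screws [[0.4961, 0.1835], [0.4846, -0.0542], [0.6442, -0.0623]]
corners [[0.6705, 0.1917], [0.6578, -0.0766], [0.4691, -0.068], [0.4824, 0.2]]
wcor [[0.4707, -0.0688], [0.6566, -0.0777]]
plate top [[0.5967, 0.1842], [0.5535, 0.1851]]
plate scene [[0.5988, 0.1823], [0.5555, 0.1863]]
tcp tip proj [321.55785999 314.93899   ]
```

Three views agree: centre (0.5685, 0.0195), notch at 16.8°, stand +y at 87.3°. So I need about +70.6° CCW by pushing the ear now at 242°. Moving behind it.

```bash
python3 -m jog '[{"grip":1,"x":-10,"y":12,"z":10,"rx":0,"ry":0,"rz":0},{"grip":1,"x":-10,"y":12,"z":25,"rx":0,"ry":0,"rz":0},{"grip":1,"x":0,"y":0,"z":30,"rx":0,"ry":0,"rz":0.9},{"grip":1,"x":0,"y":0,"z":30,"rx":0,"ry":0,"rz":0},{"grip":1,"x":0,"y":0,"z":30,"rx":0,"ry":0,"rz":0},{"grip":1,"x":0,"y":0,"z":15,"rx":0,"ry":0,"rz":0},{"grip":1,"x":0,"y":0,"z":0,"rx":0,"ry":0,"rz":0}]'
python3 - <<'E'
from h import *
c=snap('wrist','wrist3.png');c=snap('scene')
f=c['frame'][150:340,200:415]
cv2.imwrite('pics/scene3.png',cv2.cvtColor(cv2.resize(f,None,fx=3,fy=3,interpolation=cv2.INTER_CUBIC),cv2.COLOR_RGB2BGR))
E
```

```text
time: 2.88
eef_pos: [0.502, -0.0381, 0.2604]
tcp_rot: [0.97, -0.243, -0.004, -0.0]
contact_force: [-0.8, 0.2, 0.3]
opening: 0.003
```

View pics/wrist3.png

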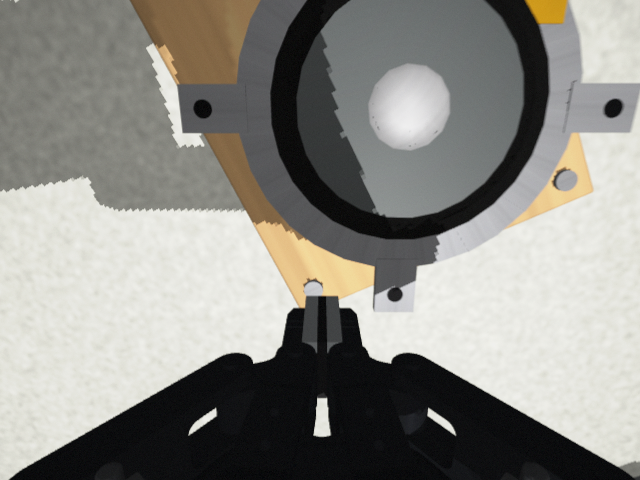

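View pics/scene3.png

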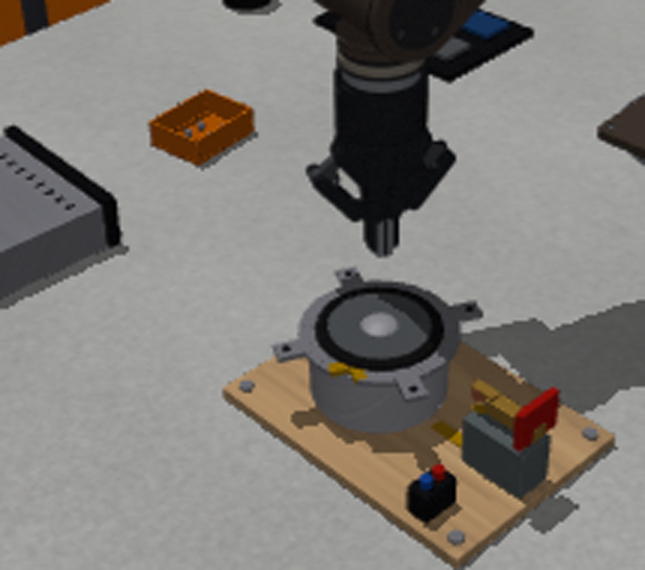

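The fingers stand beside the near ear (ear at (395,290) px, tip at (322,310)), clear of it. Descending, then creeping toward contact.

```bash
python3 -m jog '[{"grip":1,"x":0,"y":0,"z":12,"rx":0,"ry":0,"rz":0},{"grip":1,"x":0,"y":0,"z":12,"rx":0,"ry":0,"rz":0},{"grip":1,"x":0,"y":0,"z":5,"rx":0,"ry":0,"rz":0},{"grip":1,"x":0,"y":0,"z":0,"rx":0,"ry":0,"rz":0},{"grip":1,"x":0,"y":0,"z":0,"rx":0,"ry":0,"rz":0}]'; python3 -m jog '[{"grip":1,"x":1.5,"y":0,"z":0,"rx":0,"ry":0,"rz":0},{"grip":1,"x":2,"y":0,"z":0,"rx":0,"ry":0,"rz":0},{"grip":1,"x":2,"y":0,"z":0,"rx":0,"ry":0,"rz":0},{"grip":1,"x":2,"y":0,"z":0,"rx":0,"ry":0,"rz":0}]';  python3 - <<'E'
from h import *
c=snap('wrist','wrist4.png')
E
```

```text
time: 3.4
eef_pos: [0.5038, -0.0384, 0.2354]
tcp_rot: [0.97, -0.242, -0.0, -0.0]
contact_force: [0.9, 0.1, -0.3]
opening: 0.0
time: 3.73
eef_pos: [0.5106, -0.042, 0.2361]
tcp_rot: [0.97, -0.242, -0.001, -0.0]
contact_force: [-3.3, 1.7, 3.9]
opening: 0.003
```

View pics/wrist4.png

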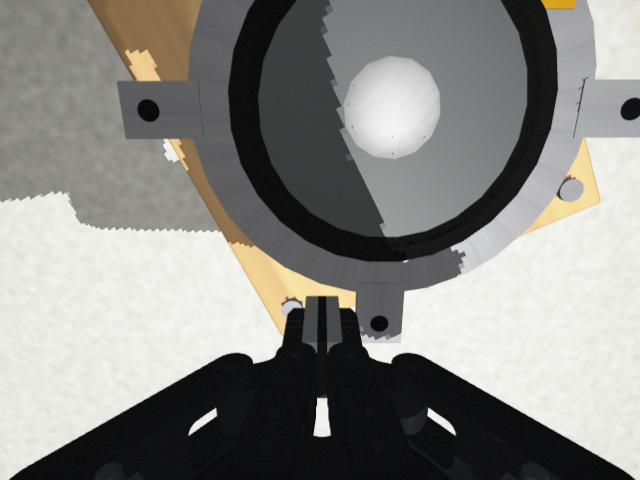

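The finger's shoulder touches the ear near (357,310) px with about 3.7 N sideways, but there is also 3.9 N upward. I'll back off and go 10 mm deeper for a flat side contact.

```bash
python3 -m jog '[{"grip":1,"x":-4,"y":0,"z":0,"rx":0,"ry":0,"rz":0},{"grip":1,"x":0,"y":0,"z":6,"rx":0,"ry":0,"rz":0},{"grip":1,"x":0,"y":0,"z":6,"rx":0,"ry":0,"rz":0},{"grip":1,"x":0,"y":0,"z":0,"rx":0,"ry":0,"rz":0}]'; python3 -m jog '[{"grip":1,"x":2,"y":0,"z":0,"rx":0,"ry":0,"rz":0},{"grip":1,"x":1,"y":0,"z":0,"rx":0,"ry":0,"rz":0},{"grip":1,"x":1,"y":0,"z":0,"rx":0,"ry":0,"rz":0},{"grip":1,"x":1,"y":0,"z":0,"rx":0,"ry":0,"rz":0},{"grip":1,"x":1,"y":0,"z":0,"rx":0,"ry":0,"rz":0}]'
```

```text
time: 4.12
eef_pos: [0.5062, -0.0399, 0.2221]
tcp_rot: [0.97, -0.242, -0.001, -0.0]
contact_force: [0.4, -0.7, 0.5]
opening: -0.002
time: 4.53
eef_pos: [0.512, -0.0428, 0.2236]
tcp_rot: [0.97, -0.242, -0.001, -0.0]
contact_force: [-3.5, 1.6, 1.3]
opening: -0.001
```

Good, sideways contact now (3.8 N). Arc rows about the hub: 2.5° per row, so x 3.6, y 0.8, rz -2.5.

```bash
python3 -m jog '[{"grip":1,"x":1.8,"y":0.4,"z":0,"rx":0,"ry":0,"rz":-1.25},{"grip":1,"x":2.9,"y":0.65,"z":0,"rx":0,"ry":0,"rz":-2},{"grip":1,"x":2.9,"y":0.65,"z":0,"rx":0,"ry":0,"rz":-2},{"grip":1,"x":2.9,"y":0.65,"z":0,"rx":0,"ry":0,"rz":-2},{"grip":1,"x":2.9,"y":0.65,"z":0,"rx":0,"ry":0,"rz":-2}]';python3 -m jog '[{"grip":1,"x":2.9,"y":0.65,"z":0,"rx":0,"ry":0,"rz":-2},{"grip":1,"x":2.9,"y":0.65,"z":0,"rx":0,"ry":0,"rz":-2},{"grip":1,"x":2.9,"y":0.65,"z":0,"rx":0,"ry":0,"rz":-2},{"grip":1,"x":2.9,"y":0.65,"z":0,"rx":0,"ry":0,"rz":-2},{"grip":1,"x":2.9,"y":0.65,"z":0,"rx":0,"ry":0,"rz":-2}]'
cat > look.py <<'E'
from h import *
import sys,pickle
c=snap('top');pickle.dump(c,open(sys.argv[1]+'.pkl','wb'))
f=c['frame'][180:275,225:350]
cv2.imwrite('pics/'+sys.argv[1]+'.png',cv2.cvtColor(cv2.resize(f,None,fx=6,fy=6,interpolation=cv2.INTER_CUBIC),cv2.COLOR_RGB2BGR))
s=get_state();print(s['eef_pos'],s['tcp_rot'],s['contact_force'])
E
python3 look.py top5
```

```text
time: 4.95
eef_pos: [0.5231, -0.0513, 0.2236]
tcp_rot: [0.987, -0.161, -0.001, 0.0]
contact_force: [-4.8, -0.5, 3.2]
opening: -0.001
time: 5.37
eef_pos: [0.536, -0.0585, 0.2236]
tcp_rot: [0.997, -0.074, -0.002, 0.001]
contact_force: [-5.7, -1.5, 2.4]
opening: -0.002
[ 0.53652047 -0.05871017  0.22368386] [ 9.97265242e-01 -7.38987815e-02 -7.53497335e-04  6.63126667e-04] [-4.1815268  -1.70641814 -0.50302617]
```

View pics/top5.png

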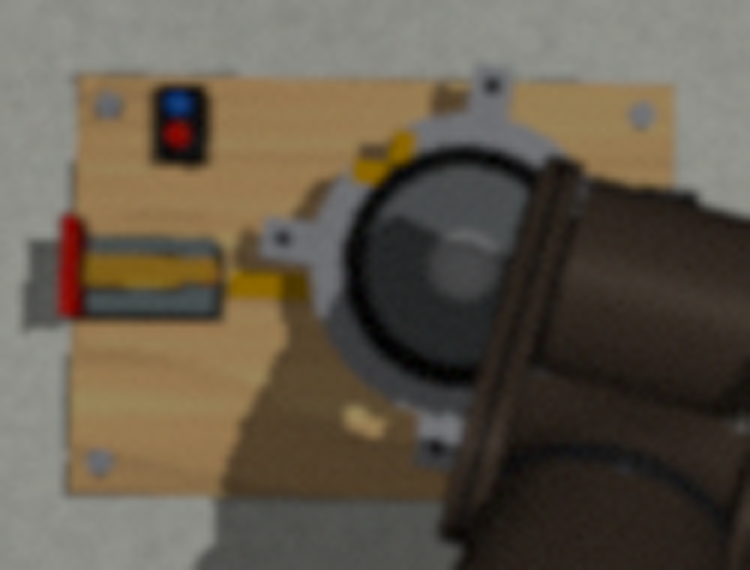

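Speaker turned: ear holes at (491,86), (282,238), (435,448) in the zoom. Measuring how far it turned.

```bash
cat > ang.py <<'E'
from h import *
import sys,pickle
c=pickle.load(open(sys.argv[1]+'.pkl','rb'));pts=json.loads(sys.argv[2])
P=np.array([cast(c,225+u/6-.4,180+v/6-.4,.075)[:2] for u,v in pts])
print(P.round(4).tolist())
if len(P)>2:  # circumcentre
    A=2*(P[1:]-P[0]);b=(P[1:]**2).sum(1)-(P[0]**2).sum();m=np.linalg.lstsq(A,b,rcond=None)[0]
    d=P-m;print('centre',m,'r',np.linalg.norm(d,axis=1),np.degrees(np.arctan2(d[:,1],d[:,0])))
E
python3 ang.py top5 '[[491,86],[282,238],[435,448]]'
```

```text
[[0.6505, 0.0052], [0.5872, 0.0969], [0.4949, 0.0336]]
centre [0.57267426 0.01918272] r [0.07909956 0.07909956 0.07909956] [-10.18460641  79.40246077 169.49090147]
```

```bash
python3 -m jog '[{"grip":1,"x":1.8,"y":0.5,"z":0,"rx":0,"ry":0,"rz":-1.2},{"grip":1,"x":2.9,"y":0.75,"z":0,"rx":0,"ry":0,"rz":-2},{"grip":1,"x":2.9,"y":0.75,"z":0,"rx":0,"ry":0,"rz":-2},{"grip":1,"x":2.9,"y":0.75,"z":0,"rx":0,"ry":0,"rz":-2},{"grip":1,"x":2.9,"y":0.75,"z":0,"rx":0,"ry":0,"rz":-2},{"grip":1,"x":2.9,"y":0.75,"z":0,"rx":0,"ry":0,"rz":-2},{"grip":1,"x":2.9,"y":0.75,"z":0,"rx":0,"ry":0,"rz":-2},{"grip":1,"x":2.9,"y":0.75,"z":0,"rx":0,"ry":0,"rz":-2}]';python3 -m jog '[{"grip":1,"x":2.9,"y":0.75,"z":0,"rx":0,"ry":0,"rz":-2},{"grip":1,"x":2.9,"y":0.75,"z":0,"rx":0,"ry":0,"rz":-2},{"grip":1,"x":2.9,"y":0.75,"z":0,"rx":0,"ry":0,"rz":-2},{"grip":1,"x":2.9,"y":0.75,"z":0,"rx":0,"ry":0,"rz":-2},{"grip":1,"x":2.9,"y":0.75,"z":0,"rx":0,"ry":0,"rz":-2},{"grip":1,"x":2.9,"y":0.75,"z":0,"rx":0,"ry":0,"rz":-2}]'
python3 look.py top6
```

```text
time: 6.08
eef_pos: [0.558, -0.0651, 0.2235]
tcp_rot: [0.998, 0.058, -0.001, 0.001]
contact_force: [-3.7, -2.3, 1.1]
opening: 0.003
time: 6.58
eef_pos: [0.5761, -0.0659, 0.2236]
tcp_rot: [0.987, 0.162, -0.001, 0.0]
contact_force: [-4.1, -2.4, 1.1]
opening: -0.002
[ 0.57650849 -0.06589611  0.22359344] [9.86755859e-01 1.62211829e-01 4.39082574e-06 4.43023960e-04] [-2.00320259 -0.9367186  -1.11421383]
```

View pics/top6.png

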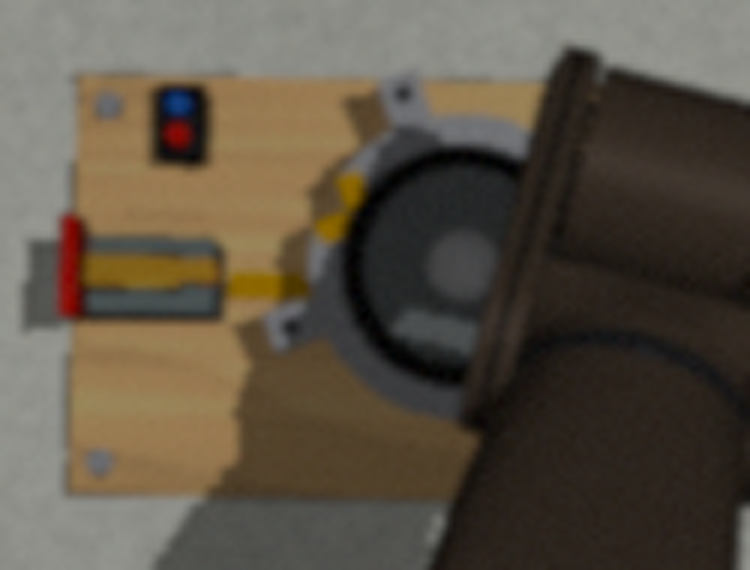

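Ear holes now at (403,93) and (290,327), the notch between them at (345,208).

```bash
cat > two.py <<'E'
from h import *
import sys,pickle
c=pickle.load(open(sys.argv[1]+'.pkl','rb'));pts=json.loads(sys.argv[2])
# pts: ear clockwise of the notch (-45), ear ccw of it (+45)
P=np.array([cast(c,225+u/6-.4,180+v/6-.4,.075)[:2] for u,v in pts])+[0,-.0015]
ch=P[1]-P[0];L=np.linalg.norm(ch);n=np.array([ch[1],-ch[0]])/L
m=P.mean(0)-n*L/2
nt=m+n*.0635
ro=np.array([.5683,.0213]);yy=np.array([np.sin(np.radians(2.72)),np.cos(np.radians(2.72))]);xx=np.array([yy[1],-yy[0]])
print('L',L,'(112)','centre',m,'notch dir',np.degrees(np.arctan2(n[1],n[0])),'centre in stand',(m-ro)@xx*1e3,(m-ro)@yy*1e3,'notch lateral mm',(nt-ro)@xx*1e3)
E
python3 two.py top6 '[[403,93],[290,327]]'; python3 two.py top0 '[[540,111],[295,193]]'
```

```text
L 0.11220340481740199 (112) centre [0.57304441 0.01741721] notch dir 62.850202655672675 centre in stand 4.923326733228638 -3.6532652912688737 notch lateral mm 31.185528824664107
L 0.111356100201173 (112) centre [0.56954434 0.0198483 ] notch dir 16.98975350022139 centre in stand 1.3118263957597611 -1.3910115800553446 notch lateral mm 61.09156124371241
```

```bash
python3 -m jog '[{"grip":1,"x":1.8,"y":0.5,"z":0,"rx":0,"ry":0,"rz":-1.2},{"grip":1,"x":2.9,"y":0.75,"z":0,"rx":0,"ry":0,"rz":-2},{"grip":1,"x":2.9,"y":0.75,"z":0,"rx":0,"ry":0,"rz":-2},{"grip":1,"x":2.9,"y":0.75,"z":0,"rx":0,"ry":0,"rz":-2},{"grip":1,"x":2.9,"y":0.75,"z":0,"rx":0,"ry":0,"rz":-2},{"grip":1,"x":2.9,"y":0.75,"z":0,"rx":0,"ry":0,"rz":-2}]';python3 -m jog '[{"grip":1,"x":2.9,"y":0.75,"z":0,"rx":0,"ry":0,"rz":-2},{"grip":1,"x":2.9,"y":0.75,"z":0,"rx":0,"ry":0,"rz":-2},{"grip":1,"x":2.9,"y":0.75,"z":0,"rx":0,"ry":0,"rz":-2},{"grip":1,"x":2.9,"y":0.75,"z":0,"rx":0,"ry":0,"rz":-2},{"grip":1,"x":2.9,"y":0.75,"z":0,"rx":0,"ry":0,"rz":-2},{"grip":1,"x":1.5,"y":0.4,"z":0,"rx":0,"ry":0,"rz":-1}]'
python3 look.py top7
```

```text
time: 7.13
eef_pos: [0.5927, -0.0631, 0.2235]
tcp_rot: [0.966, 0.257, -0.0, 0.0]
contact_force: [-4.0, -1.7, 0.6]
opening: 0.004
time: 7.63
eef_pos: [0.6084, -0.0575, 0.2236]
tcp_rot: [0.937, 0.348, -0.0, 0.0]
contact_force: [-4.1, -1.7, 1.5]
opening: 0.001
[ 0.60847648 -0.05736822  0.22357114] [ 9.37330356e-01  3.48441945e-01 -1.12744833e-04  5.02573556e-05] [-2.55759166 -1.74372134 -0.55560238]
```

View pics/top7.png

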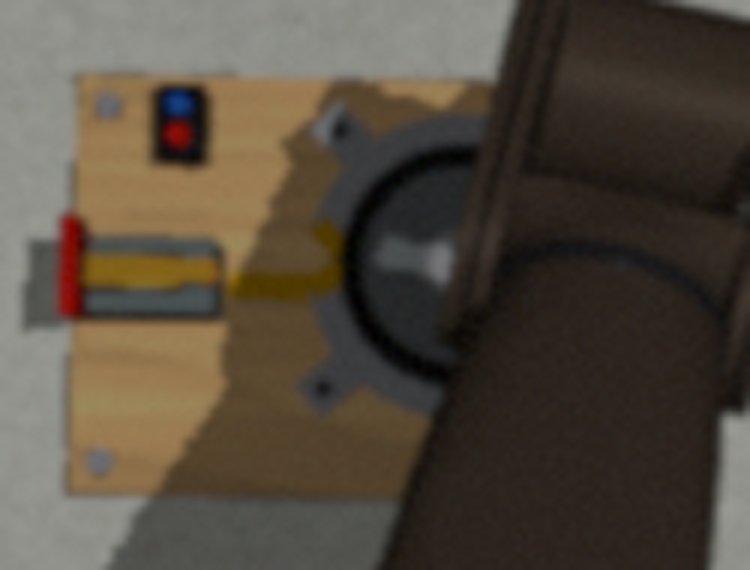

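```bash
python3 two.py top7 '[[340,128],[322,388]]'
```

```text
L 0.112558992925522 (112) centre [0.57282067 0.01854545] notch dir 84.60755139480062 centre in stand 4.646299148644331 -2.536914239808952 notch lateral mm 7.607057549362429
```

Notch lies 7.6 mm to the side; about 6.5° more.

```bash
python3 -m jog '[{"grip":1,"x":2.2,"y":0.55,"z":0,"rx":0,"ry":0,"rz":-1.5},{"grip":1,"x":2.9,"y":0.75,"z":0,"rx":0,"ry":0,"rz":-2},{"grip":1,"x":2.9,"y":0.75,"z":0,"rx":0,"ry":0,"rz":-2},{"grip":1,"x":1.5,"y":0.4,"z":0,"rx":0,"ry":0,"rz":-1},{"grip":1,"x":0,"y":0,"z":0,"rx":0,"ry":0,"rz":0}]'
python3 look.py top8
```

```text
time: 8.1
eef_pos: [0.617, -0.0525, 0.2236]
tcp_rot: [0.916, 0.4, 0.0, -0.0]
contact_force: [-2.6, -1.4, -0.5]
opening: -0.002
[ 0.61699275 -0.05254262  0.22358963] [ 9.16458349e-01  4.00130036e-01  2.15104502e-04 -5.26345214e-05] [-1.8963264  -0.90474525  0.60480519]
```

View pics/top8.png

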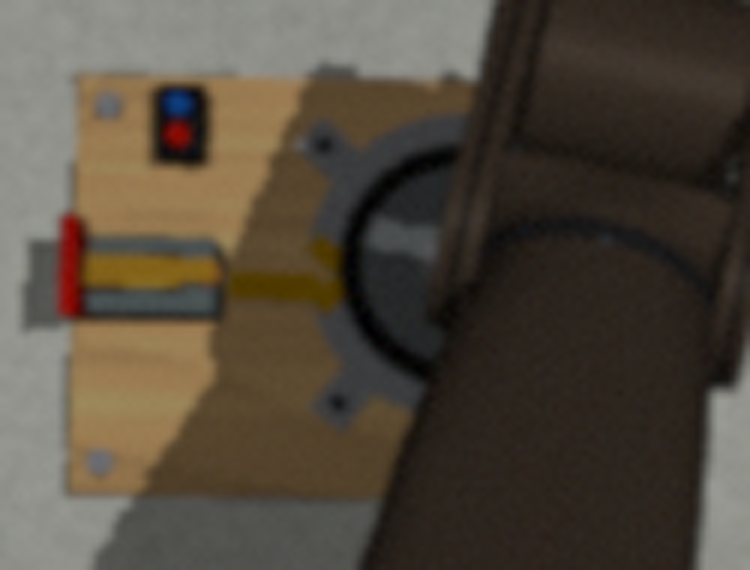

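```bash
python3 two.py top8 '[[323,144],[337,402]]'
```

```text
L 0.11157815756891942 (112) centre [0.57324111 0.01941984] notch dir 91.64237884591482 centre in stand 5.024770116707493 -1.6435562798054493 notch lateral mm 0.19468491853080033
```

Notch lateral offset is 0.2 mm: aligned. Backing off, lifting, crossing above everything to outside the plate, and turning.

```bash
python3 -m jog '[{"grip":1,"x":-4,"y":0,"z":0,"rx":0,"ry":0,"rz":0},{"grip":1,"x":-4,"y":0,"z":0,"rx":0,"ry":0,"rz":0},{"grip":1,"x":0,"y":0,"z":-15,"rx":0,"ry":0,"rz":0},{"grip":1,"x":0,"y":0,"z":-25,"rx":0,"ry":0,"rz":0},{"grip":1,"x":0,"y":0,"z":-25,"rx":0,"ry":0,"rz":0},{"grip":1,"x":0,"y":0,"z":-25,"rx":0,"ry":0,"rz":0},{"grip":1,"x":0,"y":0,"z":-10,"rx":0,"ry":0,"rz":0},{"grip":1,"x":0,"y":0,"z":0,"rx":0,"ry":0,"rz":0}]'
python3 -m jog '[{"grip":1,"x":22,"y":-26,"z":0,"rx":0,"ry":0,"rz":0},{"grip":1,"x":22,"y":-26,"z":0,"rx":0,"ry":0,"rz":0},{"grip":1,"x":22,"y":-26,"z":0,"rx":0,"ry":0,"rz":0},{"grip":1,"x":22,"y":-26,"z":0,"rx":0,"ry":0,"rz":0},{"grip":1,"x":22,"y":-26,"z":0,"rx":0,"ry":0,"rz":0},{"grip":1,"x":22,"y":-26,"z":0,"rx":0,"ry":0,"rz":0},{"grip":1,"x":22,"y":-26,"z":0,"rx":0,"ry":0,"rz":0},{"grip":1,"x":22,"y":-26,"z":0,"rx":0,"ry":0,"rz":0}]'
python3 -m jog '[{"grip":1,"x":0,"y":0,"z":0,"rx":0,"ry":0,"rz":-6.7},{"grip":1,"x":0,"y":0,"z":0,"rx":0,"ry":0,"rz":-6.7},{"grip":1,"x":0,"y":0,"z":0,"rx":0,"ry":0,"rz":-6.7},{"grip":1,"x":0,"y":0,"z":0,"rx":0,"ry":0,"rz":-6.7},{"grip":1,"x":0,"y":0,"z":0,"rx":0,"ry":0,"rz":-6.7},{"grip":1,"x":0,"y":0,"z":0,"rx":0,"ry":0,"rz":-6.7},{"grip":1,"x":0,"y":0,"z":0,"rx":0,"ry":0,"rz":0}]'
python3 look.py top9; python3 - <<'E'
from h import *
c=snap('wrist','wrist9.png');c=snap('scene')
f=c['frame'][150:340,200:415]
cv2.imwrite('pics/scene9.png',cv2.cvtColor(cv2.resize(f,None,fx=3,fy=3,interpolation=cv2.INTER_CUBIC),cv2.COLOR_RGB2BGR))
E
```

```text
time: 8.82
eef_pos: [0.6125, -0.0589, 0.3279]
tcp_rot: [0.916, 0.4, 0.003, 0.002]
contact_force: [0.0, 0.5, 0.8]
opening: 0.003
time: 9.48
eef_pos: [0.5775, 0.2133, 0.3215]
tcp_rot: [0.916, 0.4, -0.001, -0.0]
contact_force: [-0.1, -0.8, 0.1]
opening: -0.003
time: 10.07
eef_pos: [0.578, 0.2118, 0.3214]
tcp_rot: [0.722, 0.691, -0.001, -0.001]
contact_force: [0.4, 0.1, 0.2]
opening: -0.001
[0.57807646 0.21174008 0.32172175] [ 0.72391197  0.68989111 -0.00104492 -0.0007851 ] [0.02127217 1.05163282 0.31375398]
```

View pics/scene9.png

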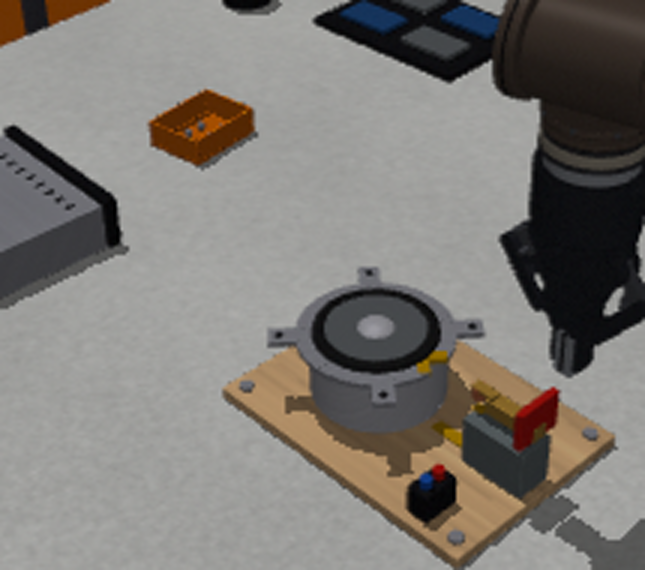

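View pics/top9.png

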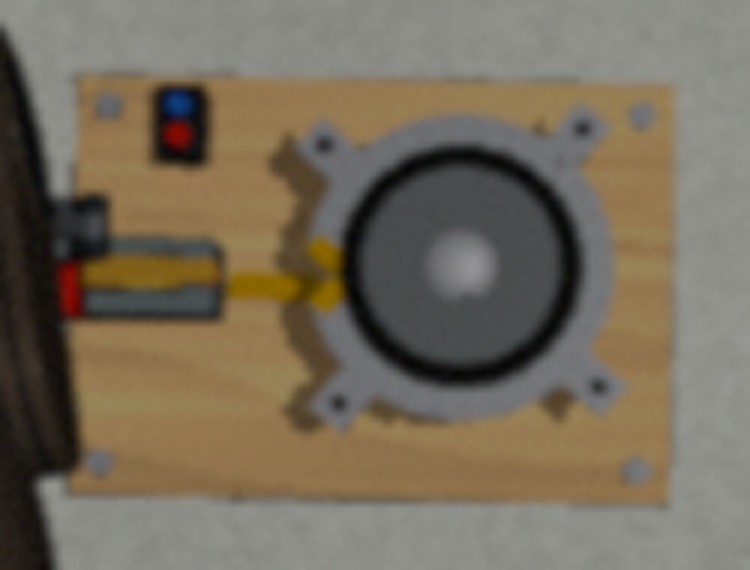

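View pics/wrist9.png

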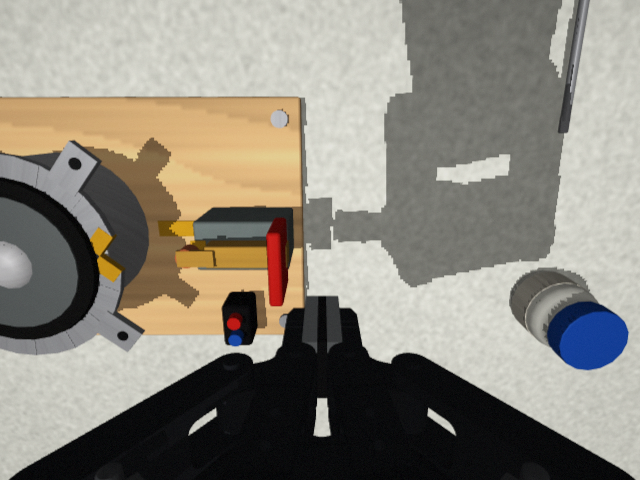

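Notch still faces the roller. The red plate's top edge runs from (276,222) to (276,300) px in the wrist view; I'll check the plate's position and the jar clearance.

```bash
python3 - <<'E'
from h import *
c=snap('wrist')
hsv=cv2.cvtColor(c['frame'],cv2.COLOR_RGB2HSV)
m=((hsv[...,1]>150)&((hsv[...,0]<6)|(hsv[...,0]>174))&(hsv[...,2]>60)).astype(np.uint8)
m[310:]=0
ys,xs=np.nonzero(m);print(xs.min(),xs.max(),ys.min(),ys.max())
for p in [(267,233),(285,222),(272,304),(284,303)]: print(p,cast(c,*p,.101).round(4))
print('jar',cast(c,590,330,.075).round(4))
s=get_state();q=s['tcp_rot'];print(np.degrees(2*np.arctan2(q[1],q[0])),s['time'])
t=c;import pickle
t=pickle.load(open('top0.pkl','rb'));print(cast(t,160,200,.07))
E
python3 two.py top9 '[[324,144],[338,402]]'; python3 ang.py top9 '[[324,144],[338,402],[598,386],[582,128]]'
```

```text
266 287 217 304
(267, 233) [0.5538 0.1831 0.101 ]
(285, 222) [0.5483 0.1931 0.101 ]
(272, 304) [0.5955 0.1821 0.101 ]
(284, 303) [0.5952 0.1889 0.101 ]
jar [0.6376 0.384  0.075 ]
87.25794875927444 10.2667
[0.64624806 0.38505187 0.07      ]
L 0.11157830671955095 (112) centre [0.57322769 0.01899011] notch dir 91.64133882038121 centre in stand 5.031755732904445 -2.0734465398927955 notch lateral mm 0.2028198399496246
[[0.6274, 0.0779], [0.5159, 0.0747], [0.5195, -0.0371], [0.6312, -0.0335]]
centre [0.57334162 0.02038259] r [0.07889789 0.07905443 0.07874125 0.07905468] [  46.75510109  136.64137104 -133.15376086  -42.99584241]
```

```bash
python3 -m jog '[{"grip":1,"x":2,"y":-2,"z":15,"rx":0,"ry":0,"rz":0},{"grip":1,"x":0,"y":0,"z":25,"rx":0,"ry":0,"rz":0},{"grip":1,"x":0,"y":0,"z":25,"rx":0,"ry":0,"rz":0},{"grip":1,"x":0,"y":0,"z":15,"rx":0,"ry":0,"rz":0},{"grip":1,"x":0,"y":0,"z":5,"rx":0,"ry":0,"rz":0},{"grip":1,"x":0,"y":0,"z":0,"rx":0,"ry":0,"rz":0},{"grip":1,"x":0,"y":0,"z":0,"rx":0,"ry":0,"rz":0}]'; python3 -c "
from h import *
for i in range(5):print(get_state()['contact_force'].round(2))"
python3 -m jog '[{"grip":1,"x":-3,"y":0,"z":0,"rx":0,"ry":0,"rz":0},{"grip":1,"x":-3,"y":0,"z":0,"rx":0,"ry":0,"rz":0},{"grip":1,"x":-2,"y":0,"z":0,"rx":0,"ry":0,"rz":0},{"grip":1,"x":-1.5,"y":0,"z":0,"rx":0,"ry":0,"rz":0},{"grip":1,"x":-1.5,"y":0,"z":0,"rx":0,"ry":0,"rz":0}]'
```

```text
time: 10.85
eef_pos: [0.5769, 0.2141, 0.2392]
tcp_rot: [0.723, 0.691, 0.0, 0.0]
contact_force: [0.5, 0.1, 0.1]
opening: 0.001
[0.49 0.12 0.05]
[0.49 0.12 0.05]
[0.49 0.12 0.05]
[0.49 0.12 0.05]
[0.49 0.12 0.05]
time: 11.27
eef_pos: [0.5764, 0.203, 0.2397]
tcp_rot: [0.723, 0.691, 0.001, 0.0]
contact_force: [-0.1, 2.5, 1.1]
opening: -0.001
```

Contact at TCP y ≈ 0.203 with about 2.5 N. Pushing 30 mm, then finer.

```bash
python3 -m jog '[{"grip":1,"x":-2,"y":0,"z":0,"rx":0,"ry":0,"rz":0},{"grip":1,"x":-2.5,"y":0,"z":0,"rx":0,"ry":0,"rz":0},{"grip":1,"x":-2.5,"y":0,"z":0,"rx":0,"ry":0,"rz":0},{"grip":1,"x":-2.5,"y":0,"z":0,"rx":0,"ry":0,"rz":0},{"grip":1,"x":-2.5,"y":0,"z":0,"rx":0,"ry":0,"rz":0},{"grip":1,"x":-2.5,"y":0,"z":0,"rx":0,"ry":0,"rz":0},{"grip":1,"x":-2.5,"y":0,"z":0,"rx":0,"ry":0,"rz":0},{"grip":1,"x":-2,"y":0,"z":0,"rx":0,"ry":0,"rz":0}]';python3 -m jog '[{"grip":1,"x":-2,"y":0,"z":0,"rx":0,"ry":0,"rz":0},{"grip":1,"x":-2,"y":0,"z":0,"rx":0,"ry":0,"rz":0},{"grip":1,"x":-2,"y":0,"z":0,"rx":0,"ry":0,"rz":0},{"grip":1,"x":-2,"y":0,"z":0,"rx":0,"ry":0,"rz":0},{"grip":1,"x":-2,"y":0,"z":0,"rx":0,"ry":0,"rz":0}]'; python3 look.py topa; python3 - <<'E'
from h import *
c=snap('wrist','wrista.png')
E
```

```text
time: 11.93
eef_pos: [0.5753, 0.1837, 0.2387]
tcp_rot: [0.723, 0.691, 0.0, 0.0]
contact_force: [0.8, 1.8, 0.4]
opening: -0.004
time: 12.35
eef_pos: [0.5748, 0.1738, 0.2387]
tcp_rot: [0.723, 0.691, 0.0, 0.0]
contact_force: [1.5, 1.9, 1.5]
opening: 0.0
[0.57478751 0.17354767 0.23868931] [ 7.23054096e-01  6.90791388e-01 -1.61853766e-04  7.24893423e-05] [0.30807462 1.30521038 1.09850942]
```

View pics/wrista.png

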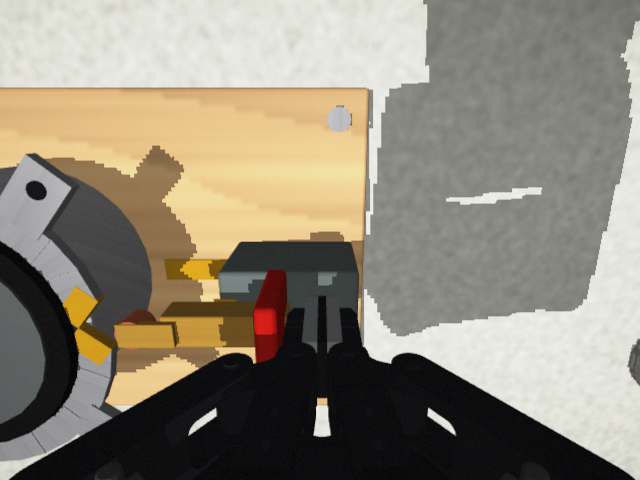

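The roller under the shoe tip (near (130,325) px) points at the notch (90,325). Continuing with 1 mm steps.

```bash
python3 -m jog '[{"grip":1,"x":-1,"y":0,"z":0,"rx":0,"ry":0,"rz":0},{"grip":1,"x":-1,"y":0,"z":0,"rx":0,"ry":0,"rz":0},{"grip":1,"x":-1,"y":0,"z":0,"rx":0,"ry":0,"rz":0},{"grip":1,"x":-1,"y":0,"z":0,"rx":0,"ry":0,"rz":0},{"grip":1,"x":-1,"y":0,"z":0,"rx":0,"ry":0,"rz":0}]';python3 -m jog '[{"grip":1,"x":-1,"y":0,"z":0,"rx":0,"ry":0,"rz":0},{"grip":1,"x":-1,"y":0,"z":0,"rx":0,"ry":0,"rz":0},{"grip":1,"x":-1,"y":0,"z":0,"rx":0,"ry":0,"rz":0}]';python3 -m jog '[{"grip":1,"x":-0.8,"y":0,"z":0,"rx":0,"ry":0,"rz":0},{"grip":1,"x":-0.8,"y":0,"z":0,"rx":0,"ry":0,"rz":0}]'
```

```text
time: 12.87
eef_pos: [0.5744, 0.169, 0.2385]
tcp_rot: [0.723, 0.691, -0.0, -0.0]
contact_force: [0.7, 2.5, -0.3]
opening: -0.001
time: 13.12
eef_pos: [0.5742, 0.166, 0.2385]
tcp_rot: [0.723, 0.691, -0.0, -0.0]
contact_force: [0.3, 2.6, -0.5]
opening: -0.0
time: 13.28
eef_pos: [0.5742, 0.1643, 0.2385]
tcp_rot: [0.723, 0.691, -0.0, -0.0]
contact_force: [0.5, 2.2, -0.1]
opening: 0.002
```

Shoe ≈ 0.039 m. Now 0.5 mm steps with force reads every two rows.

```bash
for i in 1 2 3; do python3 -m jog '[{"grip":1,"x":-0.6,"y":0,"z":0,"rx":0,"ry":0,"rz":0},{"grip":1,"x":-0.6,"y":0,"z":0,"rx":0,"ry":0,"rz":0}]' | egrep 'eef|force'; done
```

```text
eef_pos: [0.5741, 0.1632, 0.2385]
contact_force: [-0.5, 2.2, -0.1]
eef_pos: [0.5741, 0.162, 0.2386]
contact_force: [0.2, 1.6, -0.1]
eef_pos: [0.574, 0.1608, 0.2386]
contact_force: [-0.2, 1.6, -1.8]
```

```bash
python3 -m jog '[{"grip":1,"x":-0.5,"y":0,"z":0,"rx":0,"ry":0,"rz":0},{"grip":1,"x":-0.5,"y":0,"z":0,"rx":0,"ry":0,"rz":0}]' | egrep 'eef|force'; python3 -m jog '[{"grip":1,"x":-0.5,"y":0,"z":0,"rx":0,"ry":0,"rz":0},{"grip":1,"x":-0.5,"y":0,"z":0,"rx":0,"ry":0,"rz":0}]' | egrep 'eef|force'; python3 -c "
from h import *
c=snap('wrist','wristb.png')"
```

```text
eef_pos: [0.574, 0.1598, 0.2385]
contact_force: [-0.8, 1.6, -0.9]
eef_pos: [0.5739, 0.1589, 0.2385]
contact_force: [-1.4, 3.6, -1.5]
```

View pics/wristb.png

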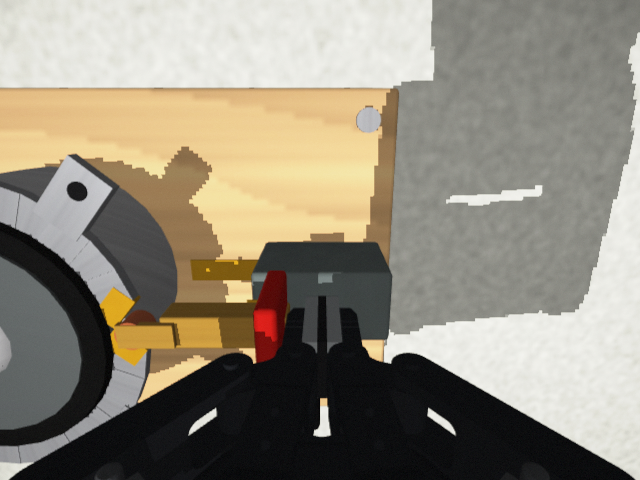

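The roller is inside the V (near (130,325) px) and the force is beginning to rise. Continuing carefully.

```bash
python3 -m jog '[{"grip":1,"x":-0.4,"y":0,"z":0,"rx":0,"ry":0,"rz":0},{"grip":1,"x":-0.4,"y":0,"z":0,"rx":0,"ry":0,"rz":0}]' | egrep 'eef|force'; python3 -m jog '[{"grip":1,"x":-0.4,"y":0,"z":0,"rx":0,"ry":0,"rz":0}]' | egrep 'eef|force'; python3 -m jog '[{"grip":1,"x":-0.4,"y":0,"z":0,"rx":0,"ry":0,"rz":0}]' | egrep 'eef|force'
```

```text
eef_pos: [0.5739, 0.1584, 0.2386]
contact_force: [0.0, 6.1, -0.6]
eef_pos: [0.5739, 0.1581, 0.2386]
contact_force: [-0.8, 6.1, -1.6]
eef_pos: [0.5738, 0.1579, 0.2386]
contact_force: [-0.4, 6.5, -2.3]
```

```bash
for i in 1 2 3; do python3 -m jog '[{"grip":1,"x":-0.3,"y":0,"z":0,"rx":0,"ry":0,"rz":0}]' | egrep 'eef|force'; done
```

```text
eef_pos: [0.5738, 0.1577, 0.2386]
contact_force: [-0.9, 7.6, -1.7]
eef_pos: [0.5738, 0.1576, 0.2386]
contact_force: [-1.3, 8.3, -1.6]
eef_pos: [0.5738, 0.1574, 0.2386]
contact_force: [0.5, 8.9, -1.5]
```

```bash
python3 -m jog '[{"grip":1,"x":0,"y":0,"z":0,"rx":0,"ry":0,"rz":0}]' | egrep 'eef|force'
```

```text
eef_pos: [0.5738, 0.1574, 0.2386]
contact_force: [-0.4, 7.9, -1.8]
```

```bash
python3 look.py topc; python3 -c "
from h import *
c=snap('wrist');f=c['frame'][150:420,0:360]
cv2.imwrite('pics/wristc.png',cv2.cvtColor(cv2.resize(f,None,fx=2,fy=2,interpolation=cv2.INTER_CUBIC),cv2.COLOR_RGB2BGR))"
```

```text
[0.57375767 0.15741178 0.23861543] [ 0.72326283  0.69057114  0.00109079 -0.00108922] [-0.34762372  8.27011343 -3.3363893 ]
```

View pics/wristc.png

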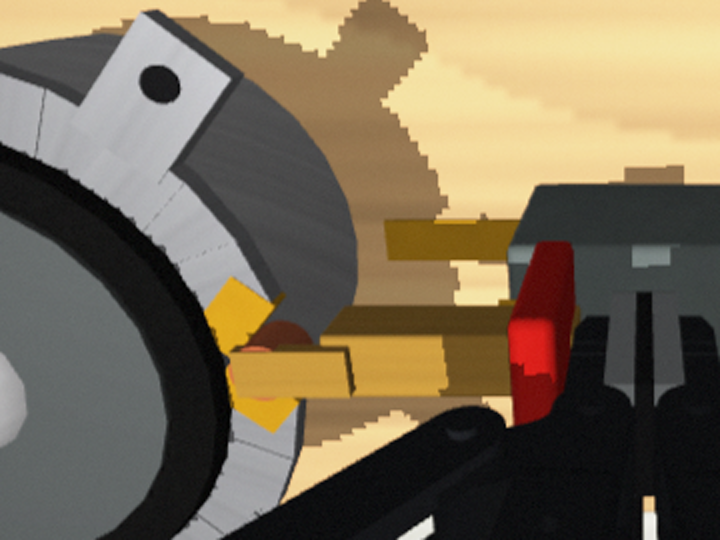

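View pics/topc.png

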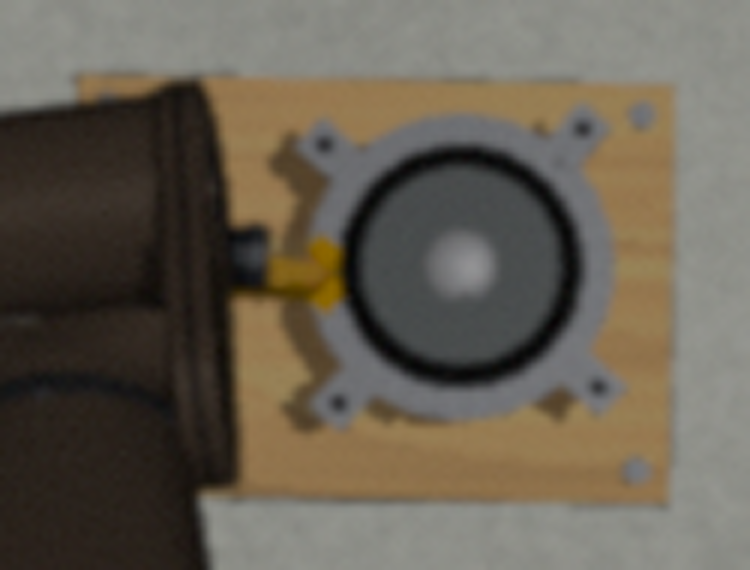

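The roller sits inside the V and the speaker has not visibly moved (same hole pixels); force now about 8 N. I'll keep raising slowly to see whether it slips or stiffens.

```bash
for i in 1 2 3 4; do python3 -m jog '[{"grip":1,"x":-0.3,"y":0,"z":0,"rx":0,"ry":0,"rz":0}]' | egrep 'eef|force'; done; python3 look.py topd; python3 -c "
from h import *
c=snap('wrist');f=c['frame'][150:420,0:360]
cv2.imwrite('pics/wristd.png',cv2.cvtColor(cv2.resize(f,None,fx=2,fy=2,interpolation=cv2.INTER_CUBIC),cv2.COLOR_RGB2BGR))"
```

```text
eef_pos: [0.5737, 0.1572, 0.2386]
contact_force: [-0.1, 9.6, -2.4]
eef_pos: [0.5737, 0.157, 0.2386]
contact_force: [0.3, 9.2, -1.6]
eef_pos: [0.5737, 0.1566, 0.2386]
contact_force: [0.4, 7.2, -1.9]
eef_pos: [0.5737, 0.1561, 0.2386]
contact_force: [-0.3, 6.9, -1.7]
[0.57373416 0.15601115 0.23860322] [ 0.72312924  0.6907118   0.00080329 -0.00081418] [-1.13222751  6.85291906 -1.74657919]
```

View pics/wristd.png

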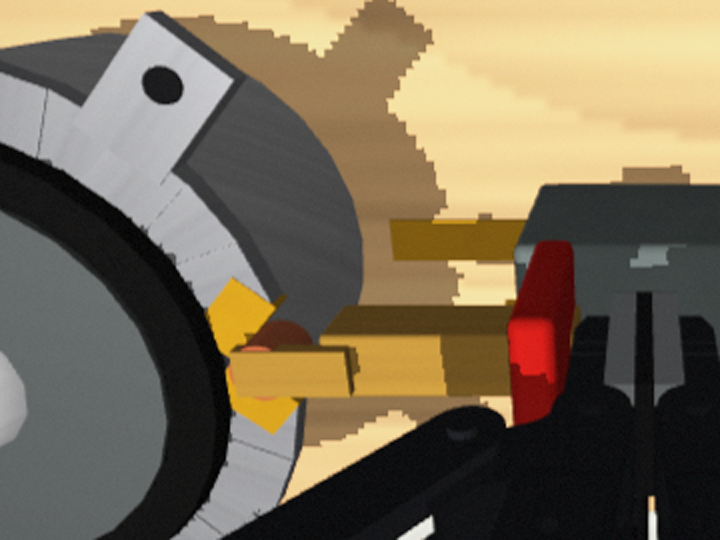

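View pics/topd.png

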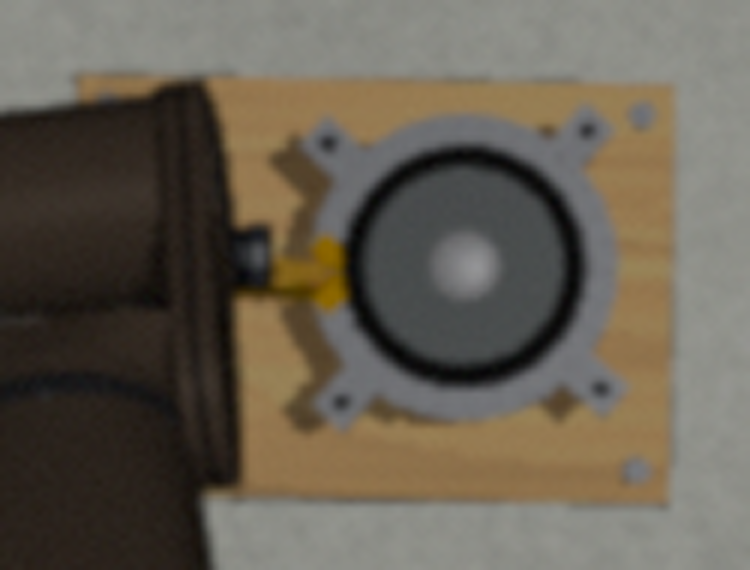

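It broke free at about 9.5 N and is now sliding with the shoe at about 7 N (holes moved about 4 zoom px to the right). Continuing towards the far wall.

```bash
for i in 1 2 3 4 5 6; do python3 -m jog '[{"grip":1,"x":-0.3,"y":0,"z":0,"rx":0,"ry":0,"rz":0}]' | egrep 'eef|force'; done
```

```text
eef_pos: [0.5737, 0.1558, 0.2386]
contact_force: [-0.7, 7.8, -1.1]
eef_pos: [0.5737, 0.1556, 0.2386]
contact_force: [-0.6, 8.5, -1.8]
eef_pos: [0.5737, 0.1555, 0.2386]
contact_force: [-0.7, 10.2, -2.5]
eef_pos: [0.5737, 0.1554, 0.2386]
contact_force: [0.0, 10.6, -1.4]
eef_pos: [0.5736, 0.1552, 0.2386]
contact_force: [-0.0, 11.5, -2.9]
eef_pos: [0.5736, 0.1551, 0.2386]
contact_force: [0.6, 13.3, -3.2]
```

```bash
for i in 1 2 3; do python3 -m jog '[{"grip":1,"x":0,"y":0,"z":0,"rx":0,"ry":0,"rz":0}]' | egrep 'eef|force'; done; python3 look.py tope; python3 two.py tope '[[328,142],[342,402]]'
```

```text
eef_pos: [0.5736, 0.1551, 0.2386]
contact_force: [-0.5, 10.5, -2.5]
eef_pos: [0.5736, 0.1551, 0.2386]
contact_force: [-0.1, 11.6, -3.4]
eef_pos: [0.5736, 0.1551, 0.2387]
contact_force: [0.2, 10.9, -3.2]
[0.57359258 0.15513765 0.23865036] [ 0.72341778  0.69040563  0.00202346 -0.00164201] [ 0.175208   10.06712919 -2.50222208]
L 0.11244531973227656 (112) centre [0.57359674 0.01682649] notch dir 91.61339211660427 centre in stand 5.503061472075491 -4.217113961540538 notch lateral mm 0.7050093506525207
```

View pics/tope.png

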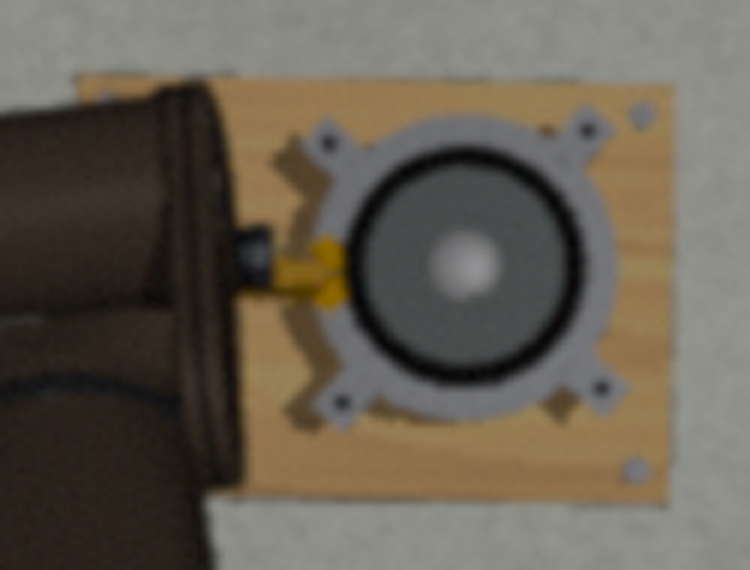

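Speaker centre is at about (5.5, -4.2) mm in stand axes, with the roller deep in the V. Mean force is about 10.8 N and climbing steeply; raising to 12 N.

```bash
for i in 1 2; do python3 -m jog '[{"grip":1,"x":-0.2,"y":0,"z":0,"rx":0,"ry":0,"rz":0}]' | egrep 'eef|force'; done;  python3 -m jog '[{"grip":1,"x":0,"y":0,"z":0,"rx":0,"ry":0,"rz":0}]' | egrep 'eef|force'; python3 -m jog '[{"grip":1,"x":0,"y":0,"z":0,"rx":0,"ry":0,"rz":0}]' | egrep 'eef|force'
```

```text
eef_pos: [0.5736, 0.155, 0.2386]
contact_force: [-0.5, 12.3, -2.3]
eef_pos: [0.5736, 0.1549, 0.2387]
contact_force: [0.1, 11.8, -2.6]
eef_pos: [0.5736, 0.1549, 0.2387]
contact_force: [0.3, 12.7, -3.5]
eef_pos: [0.5736, 0.155, 0.2387]
contact_force: [0.1, 11.4, -1.9]
```

```bash
for i in 1 2 3 4 5 6; do python3 -m jog '[{"grip":1,"x":0,"y":0,"z":0,"rx":0,"ry":0,"rz":0}]' | egrep 'force'; done; python3 -c "
from h import *
c=snap('wrist');f=c['frame'][230:400,20:230]
cv2.imwrite('pics/wriste.png',cv2.cvtColor(cv2.resize(f,None,fx=3.5,fy=3.5,interpolation=cv2.INTER_CUBIC),cv2.COLOR_RGB2BGR))
c=snap('scene');f=c['frame'][230:320,280:400]
cv2.imwrite('pics/scenee.png',cv2.cvtColor(cv2.resize(f,None,fx=6,fy=6,interpolation=cv2.INTER_CUBIC),cv2.COLOR_RGB2BGR))"
```

```text
contact_force: [-0.2, 12.3, -2.4]
contact_force: [-0.6, 12.5, -2.9]
contact_force: [0.2, 12.3, -3.5]
contact_force: [-0.5, 11.9, -2.6]
contact_force: [0.6, 12.1, -2.9]
contact_force: [0.8, 12.8, -2.8]
```

View pics/wriste.png

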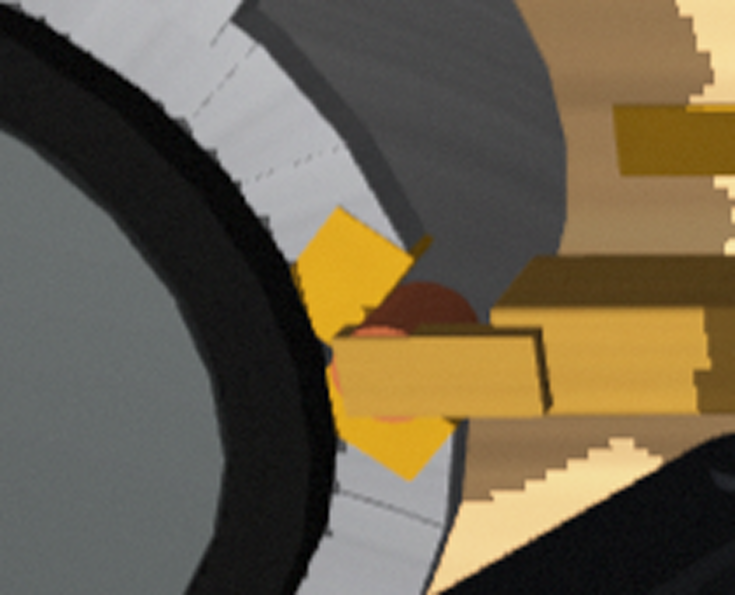

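View pics/scenee.png

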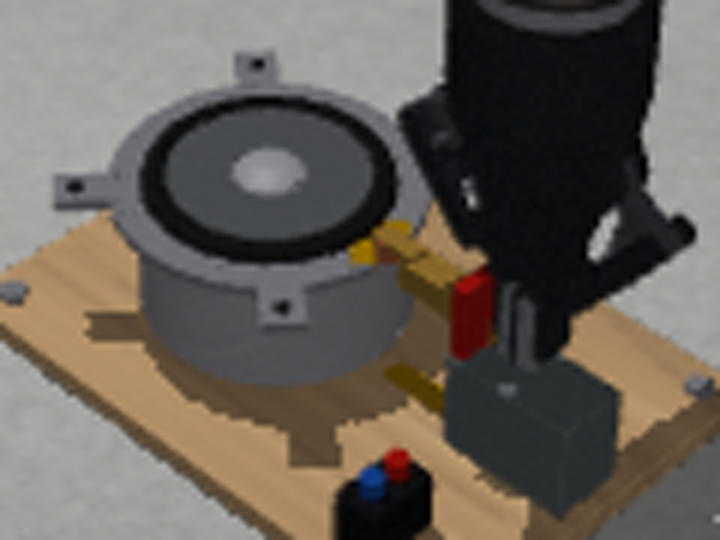

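Held about 12 N (11.4–12.8 N) for ten rows with no slip; the roller touches both yellow walls. Before letting go I'll check against the ring itself: fit the foot circle (r = 58 mm) to see whether the speaker is really at the bore wall.

```bash
python3 - <<'E'
from h import *
from scipy.optimize import least_squares
c=snap('wrist','wristf.png')
ro=np.array([.5683,.0213]);a=np.radians(2.72);yy=np.array([np.sin(a),np.cos(a)]);xx=np.array([yy[1],-yy[0]])
px=[(181.4,272.9),(177.1,251.4),(168.6,231.4),(180,298),(150,205),(125,187.5),(181,267.5)]
P=np.array([cast(c,*p,.012)[:2] for p in px])
r=least_squares(lambda m:np.linalg.norm(P-m,axis=1)-.058,[.57,.02])
print('ring c',r.x,'stand',(r.x-ro)@xx*1e3,(r.x-ro)@yy*1e3,'res mm',(r.fun*1e3).round(2))
# roller and shoe plate: red plate top
s=get_state();print(s['contact_force'],s['time'])
E
python3 ang.py tope '[[328,142],[342,402],[601,388],[587,130]]'
```

```text
ring c [0.56743732 0.01898446] stand -0.7518263439684397 -2.3538713478595708 res mm [-0.16 -0.06  0.14 -0.07  0.72 -0.65 -0.03]
[-0.40513467 11.40659519 -2.07958816] 17.15
[[0.6282, 0.0761], [0.5158, 0.0729], [0.5186, -0.0383], [0.6302, -0.0357]]
centre [0.57340998 0.01904975] r [0.07911605 0.0788793  0.0793537  0.0788787 ] [  46.15529517  136.90200363 -133.69764921  -43.91409657]
```

View pics/wristf.png

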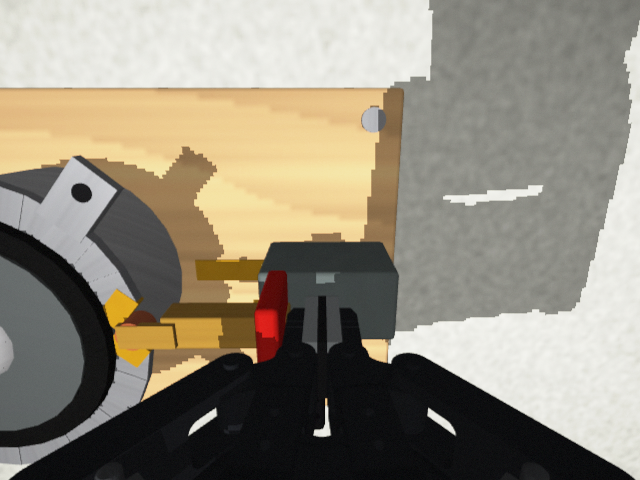

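The roller touches both V walls: its centre lies about 6 mm from each wall in the picture. The speaker is at the bore wall, since 12 N is held without creep. My ring fit is only good to about 2 mm. Releasing: back off, then lift.

```bash
python3 -m jog '[{"grip":1,"x":1,"y":0,"z":0,"rx":0,"ry":0,"rz":0},{"grip":1,"x":2,"y":0,"z":0,"rx":0,"ry":0,"rz":0},{"grip":1,"x":4,"y":0,"z":0,"rx":0,"ry":0,"rz":0},{"grip":1,"x":8,"y":0,"z":0,"rx":0,"ry":0,"rz":0},{"grip":1,"x":8,"y":0,"z":0,"rx":0,"ry":0,"rz":0},{"grip":1,"x":0,"y":0,"z":-10,"rx":0,"ry":0,"rz":0},{"grip":1,"x":0,"y":0,"z":-25,"rx":0,"ry":0,"rz":0},{"grip":1,"x":0,"y":0,"z":-25,"rx":0,"ry":0,"rz":0}]'
python3 -m jog '[{"grip":1,"x":20,"y":0,"z":-25,"rx":0,"ry":0,"rz":0},{"grip":1,"x":20,"y":0,"z":-25,"rx":0,"ry":0,"rz":0},{"grip":1,"x":20,"y":0,"z":-20,"rx":0,"ry":0,"rz":0},{"grip":1,"x":0,"y":0,"z":0,"rx":0,"ry":0,"rz":0}]'
python3 look.py topg;python3 -c "
from h import *
c=snap('wrist','wristg.png')
c=snap('scene');f=c['frame'][230:320,280:400]
cv2.imwrite('pics/sceneg.png',cv2.cvtColor(cv2.resize(f,None,fx=6,fy=6,interpolation=cv2.INTER_CUBIC),cv2.COLOR_RGB2BGR))"
```

```text
time: 17.82
eef_pos: [0.5745, 0.176, 0.2987]
tcp_rot: [0.723, 0.691, -0.001, -0.001]
contact_force: [1.2, 0.8, 1.2]
opening: 0.004
time: 18.15
eef_pos: [0.5786, 0.2386, 0.3763]
tcp_rot: [0.722, 0.692, 0.005, 0.003]
contact_force: [1.7, 0.1, 1.7]
opening: -0.002
[0.57815634 0.23730446 0.37330123] [0.72217442 0.69169973 0.00326643 0.00221942] [-0.25344826 -0.80019617 -0.26915942]
```

View pics/topg.png

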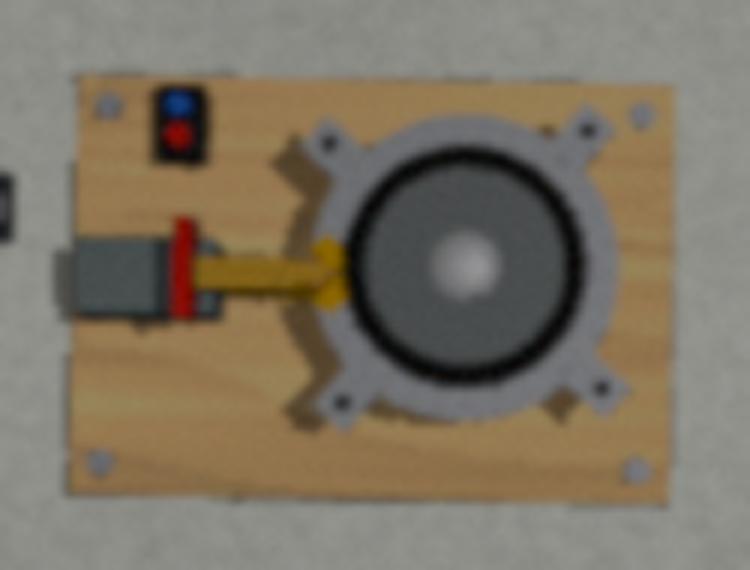

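View pics/sceneg.png

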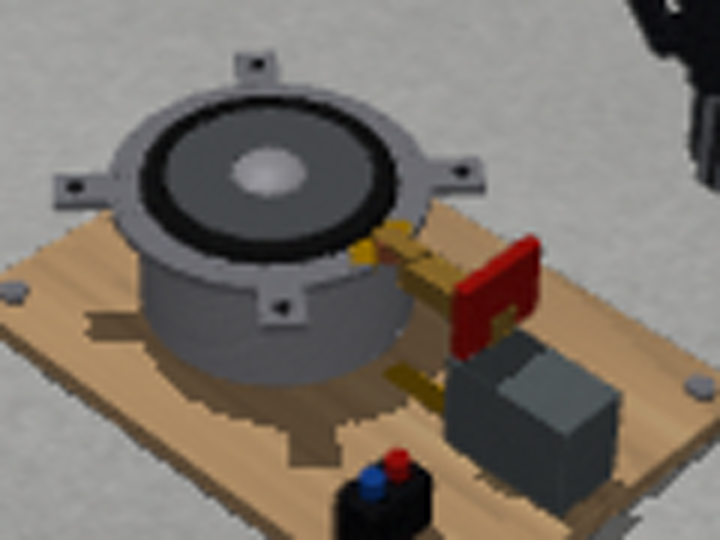

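View pics/wristg.png

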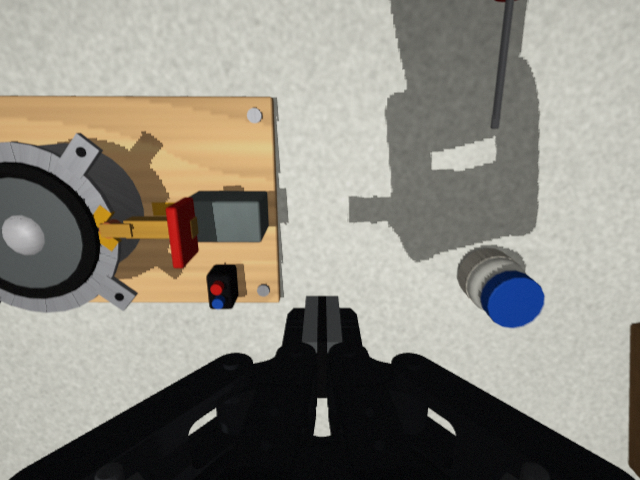

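The plate moved from about u=70 to 183 in the zoom, roughly 47–48 mm. That fits a home travel of 44.5 plus about 4 mm, and nothing shifted after release. The other objects are where they were. Handing in.

```bash
python3 -c "
from h import *
print(get_state()['contact_force'].round(2), get_state()['time']); sign_off()"
```

```text
[0.72 0.02 0.6 ] 18.3
the job is handed in; nothing more can be done
```

I turned the loudspeaker about 75° by one ear, and the yellow notch then faced the roller to within about 0.2 mm sideways by the top view. I pushed the red plate until the roller was seated in the notch, held about 12 N for roughly 0.8 s, then backed off and lifted clear. The job was handed in at 18.3 s.

**Forces:** sideways force on the loudspeaker, at the end of each move, was at most about 6 N. On the plate the readings during the hold were 11.4–12.8 N. The highest single reading was 13.3 N sideways, or 13.7 N counting all directions.

**Last checks:** after release the loudspeaker and shoe had not moved. The shoe had travelled about 47–48 mm, inside the expected range, and the pictures show the roller touching both notch walls. The tub, jar and screwdriver looked untouched in the pictures they appeared in. I did not look at the radio again at the end.

**Checks that disagreed:** my fit of the ring put the loudspeaker's centre about 6 mm from the ring's centre, though only 4 mm of play is possible, so the fit is off by about 2 mm. The loudspeaker sits about 5 mm to one side of the stand's axis. It may therefore rest on the side of the far wall, 1–2 mm short of its deepest point. It stuck once on the way in, slipped at about 9.5 N, and then did not creep under the 12 N hold.

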